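Prove the terminals dead, then hold the spring guard open

TASK

Before the sample fixture is opened, prove its two terminals dead: take the yellow tester pen from its stand, touch its tip lightly and for half a second to the top of the red terminal and then to the top of the black one with the guard still shut, and put the pen back in its stand. Then lift the spring-closed guard by its bar handle and hold it open at 60 degrees so that a colleague can reach the sample; finish still holding it there, for it snaps shut when let go. Leave the vial, tape roll and gel box alone.

Things in the scene. Friction and masses are not known exactly. Their poses are not given: they have to be found in the camera images.
- fixture: Fixed grey box 150 mm (x) by 210 mm (y), 50 mm high; origin at the centre of its underside, x axis towards its hinged rear, y to its left, z up. The guard covers its left part (a well with a sample); the right part (y -105 to -45 mm) is an open deck at height 50 mm with the two terminals. Its front wall is flush with the guard's front edge.
- post_red: Front terminal on the deck: red plastic collar 20 mm in diameter under a flat brass stud 13 mm in diameter; fixed to the fixture. Origin at its foot on the deck, z up.
- post_red_top (a point): Centre of the red terminal's flat brass top, 72 mm above the bench.
- post_black: Rear terminal on the deck, 66 mm behind the red one: the same with a black collar. Origin at its foot on the deck, z up.
- post_black_top (a point): Centre of the black terminal's flat brass top, 72 mm above the bench.
- guard (a joint): Opening angle of the guard, rad: 0 shut (level), 1.047 = 60 degrees, stop at 1.75. Aluminium frame 135 (x) x 140 (y) x 12 mm with a clear window, hinged at its rear edge along the fixture's y axis; the front rises as it opens. A spring and its weight (0.3 kg) shut it from every angle; 2 to 3 N upward at the handle hold it.
- guard_hinge (a point): Point on the hinge line, in the middle of the guard's width, 60 mm above the bench; does not move. Fixture frame: (66, 30, 60) mm.
- guard_bar: Bright steel hoop handle in the plane of the guard, on its front edge; turns with it. Round bar 10 mm in diameter along the fixture's y axis, 78 mm straight, on two arms 92 mm apart; the gap of 33 mm between bar and guard edge is open above and below, so a finger can enter from above. Its own origin lies at guard_hinge.
- guard_handle (a point): Centre of the handle's bar, 179 mm from the hinge line. At angle q: guard_hinge - 179 mm cos(q) along the fixture's x axis, + 179 mm sin(q) up; shut, 60 mm above the bench. Between fingers closing along the fixture's x axis the round bar can turn, so the gripper can stay pointing down.
- stand: Fixed pen stand: dark round base 64 mm in diameter with an upright grey tube 25 mm in outer diameter, inner diameter 15 mm, 66 mm high, open at the top and 57 mm deep; may stand left or right of the fixture. Origin at the centre of its underside, z up.
- stand_mouth (a point): Centre of the tube's open top, 66 mm above the bench.
- pen: Loose tester pen, 55 g, upright in the stand at first, tip down. Origin at the underside of its black collar (21 mm in diameter, 4 mm thick), which rests on the tube's top; z axis up along the pen. Above the collar a round yellow handle 15 mm in diameter, up to 82 mm above the origin; below it a steel barrel 9 mm in diameter, which goes into the tube.
- pen_tip (a point): Point of the pen, 53 mm below the pen's origin: the end of a spring-loaded brass plunger 3 mm thick that gives way by up to 8 mm (about 1 N to start, 3.3 N fully in).
- vial: Loose glass vial with a cap, 24 mm in diameter, 50 mm high, at the other side from the stand; origin at the centre of its underside. Not to be moved.
- tape: Loose roll of orange tape lying flat, 78 mm in diameter, 19 mm high, left; origin at the centre of its underside. Not to be moved.
- gelbox: Loose flat dark box 46 x 46 x 16 mm, far left; origin at the centre of its underside. Not to be moved.
There are look-alikes about, which are no part of the job. Of the things that look like the pen, the smallest one is meant.

How it is judged:
On the way, in this order (a step that is already met when the one before it is completed fails the run):
1. The pen's tip rests on the top of the red terminal, guard shut (contact force between pen and post_red above 0.3 N and distance between pen_tip and post_red_top below 0.009 m and value of joint guard below 0.1 rad), for 0.3 s.
2. The pen's tip rests on the top of the black terminal, guard shut (contact force between pen and post_black above 0.3 N and distance between pen_tip and post_black_top below 0.009 m and value of joint guard below 0.1 rad), for 0.3 s.
3. The pen stands in its stand again, let go, guard shut (distance between pen and stand_mouth below 0.007 m and angle between pen's own z axis and vertical below 0.12 rad and contact force between the fingers and pen below 0.05 N and value of joint guard below 0.1 rad), for 0.2 s.
At the end, for the whole second after the job is handed in: The guard is held still by the fingers on its bar handle, open at 60 degrees (within 5 degrees), and the pen stands upright in its stand with its collar on the tube's top (origin within 7 mm of the mouth, leaning less than 7 degrees), let go (value of joint guard between 0.96 and 1.134 rad and velocity of joint guard between -0.1 and 0.1 rad/s and contact force between the fingers and guard_bar above 0.5 N and distance between pen and stand_mouth below 0.007 m and angle between pen's own z axis and vertical below 0.12 rad and contact force between the fingers and pen below 0.05 N); the arm keeps its last pose, push and grip.
It fails at once if The pen is pressed hard on a terminal (over 15 N) (contact force between pen and post_red above 15 N or contact force between pen and post_black above 15 N).
It fails at once if The vial, tape roll or gel box is shifted by more than 20 mm or knocked over (distance of any of vial, tape, gelbox from where it was at the start of the episode above 0.02 m or angle between vial's own z axis and vertical above 0.5 rad).
It also fails if it takes over 67 s, if anything falls off the work surface, if the arm or the gripper's body presses on something with over 40 N, if the wrist force passes 120 N, or if a joint passes its speed limit or range.

ROBOT

A 7-joint arm with a two-finger parallel gripper is mounted at the origin on a cart in front of the work surface, level with it; the furniture and walls round the work are solid. World frame = base frame: x ahead of the robot, y to its left, z up, the work surface at z = 0. Lengths are in m, angles in rad, forces in N, time in s.
With the tool pointing down it reaches from about 0.4 to 0.85 m from the base axis. Payload 10.4 kg.
Tool frame: the origin (TCP) lies at the very end of the fingers, on their centre line; the grasp point (between the pads) lies 19 mm behind it (r.pinch_z is the distance from the TCP to the grasp point, in m); z points along the fingers, y is the line along which they close (so a half turn about z gives the same grasp; the last joint's range is limited). The gripper opens to 87 mm and grips with 3 to 60 N. Pads are 19 mm wide; open, the fingers measure 117 mm over their backs; the gripper's body (75 mm by 190 mm) begins 51 mm behind the grasp point.
Start: joints at [1.327, 0.332, -0.065, 1.46, 0.022, 1.35, -0.088], TCP at [0.137, -0.61, 0.223] pointing down, gripper open.
Joint ranges: [-2.6, 2.6], [-0.5, 2.12], [-1.47, 1.34], [0.16, 2.42], [-1.27, 4.41], [0.06, 2.06], [-2.6, 2.6]. Speed limits (rad/s): [2.22, 2.22, 2.79, 2.79, 3.14, 3.14, 3.14].

INTERFACE

Orientations are given as a unit quaternion [x, y, z, w].
In Python, from bench import r, camera gives the robot as it stands. The module is installed in compiled form; this text tells all that it offers.
- The arm moves only by the shell command python3 -m pendant 'ROWS' [FORCE]. ROWS is JSON, a list of rows, each an object with "dp": the shift along the tool's x, y, z as a fraction of full scale, a list of three; "rotation": the turn, a rotation vector about the tool's x, y, z as a fraction of full scale, a list of three; "jaw": the opening, from 0 (shut) to 1 (fully open). A call has 1 to 8 rows; each row is the pose to reach, as a shift and turn from the pose commanded when the call began, along the tool's axes at that moment, turning the shorter way round; what a row does not reach only later rows make up. Full scale, the value 1, is 0.15 m for a shift and 2 pi rad for a turn. A row lasts 1/8 s, in which the tool goes at most 62.5 mm and 10.7 degrees, less where a joint would pass 70% of its speed; a pose out of reach is approached as far as the arm can. A call with a number of a shift or a turn outside -1 to 1 is refused whole. A call with a gripper value outside its range is refused whole. The fingers move at their own pace and stop on an object; FORCE is the grip in N (left out, the last holds). Time passes only in rows, so rows that repeat a pose let the fingers close. It gives the time, the measured TCP pose, the force, the opening and the grip force at its end, in the units of the state.
- r.read_state(): the state, without advancing time (a new reading comes with each control period).
- camera(name): name is "side" or "top" or "wrist"; returns a dict with "image" (480x640x3 uint8, red, green, blue), "z_map" (480x640 float32, m along the optical axis (not along the pixel's ray), 0 where there is no reading), "mtx" (3x3 intrinsics, pixels), "T" (4x4, takes a point from camera to world coordinates). Camera axes: x right, y down, z forward; pixel columns grow to the right and rows downward; lengths in m; the calibration is good to about 2 mm. A picture is of the moment at which its call begins.
- r.close_job(): hands the job in; it is judged then, once.
The state is a dict: "time": time; "joint_positions": joint angles; "joint_vel": joint speeds; "joint_torque": joint torques, N m; "ee_pos": TCP position; "eef_rot": TCP orientation; "ft_force": force on the tool from outside, world axes, zero at the start; "torque": the same for the moment, N m; "width": finger opening in m; "grip_force": force on a finger pad.
Only numpy, scipy, OpenCV 4.12 (cv2) and the standard library are available. Lean on these libraries where they do the work, as an engineer would, in place of code of your own. Each camera call takes 0.05 s, during which the arm holds its last target. There are 200 camera calls.

## Working session

There is one attempt and no reset: what is moved stays moved. The work goes in short steps, Python scripts to look and compute and a shell command to move; the robot and the scene stay as the last step left them, time stands still between calls to the robot, and variables do not carry over. Pictures are saved under pics/ and viewed, at most 10 in all, crops included, and the job is handed in when it is done.

```bash
mkdir -p pics; python3 - <<'E'
from bench import r,camera
import cv2,numpy as np
s=r.read_state();print(s)
for n in("top","side"):
    c=camera(n);np.savez(f"pics/{n}0.npz",**c);cv2.imwrite(f"pics/{n}0.png",c["image"][:,:,::-1]);print(n,c["mtx"].round(1).tolist(),c["T"].round(3).tolist())
E
```

```text
{'time': 0.0, 'joint_positions': array([ 1.32738251,  0.33287458, -0.06468443,  1.46093509,  0.02159684,
        1.34989258, -0.08854014]), 'joint_vel': array([-0.0001034 ,  0.00055599, -0.00073167,  0.00068128,  0.00036553,
       -0.00050259,  0.00011303]), 'joint_torque': array([ 5.63047415e-04, -6.23255396e+01,  2.50511547e-02, -3.89909041e+01,
       -6.13418268e-02,  3.97101708e-02,  1.31114875e-04]), 'ee_pos': array([ 0.13679237, -0.60945419,  0.22175518]), 'eef_rot': array([ 9.93913009e-01,  1.10165471e-01, -1.11233161e-04, -6.98371856e-04]), 'ft_force': array([ 0.62909958,  0.22423805, -0.84364138]), 'torque': array([0.01842142, 0.03254932, 0.00253433]), 'grip_force': 0.0, 'width': 0.08672666513731475}
top [[603.7, 0.0, 311.9], [0.0, 603.7, 230.7], [0.0, 0.0, 1.0]] [[0.01, -0.99, 0.143, 0.411], [-1.0, -0.009, 0.011, 0.054], [-0.01, -0.143, -0.99, 1.149], [0.0, 0.0, 0.0, 1.0]]
side [[573.9, 0.0, 324.9], [0.0, 573.9, 243.2], [0.0, 0.0, 1.0]] [[0.987, -0.057, 0.151, 0.382], [-0.161, -0.423, 0.892, -0.971], [0.013, -0.904, -0.427, 0.558], [0.0, 0.0, 0.0, 1.0]]
```

View pics/top0.png

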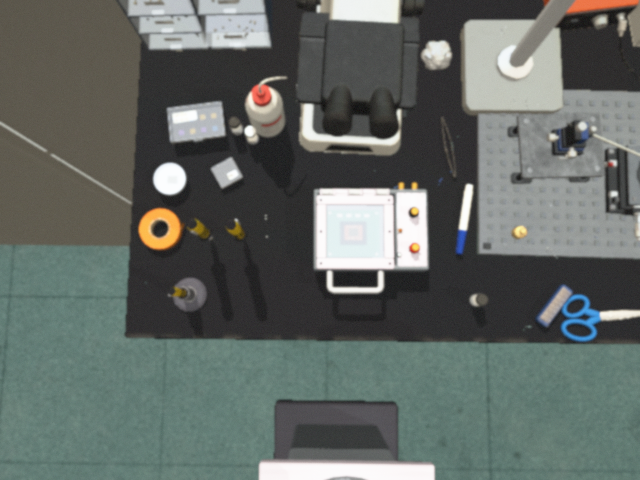

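View pics/side0.png

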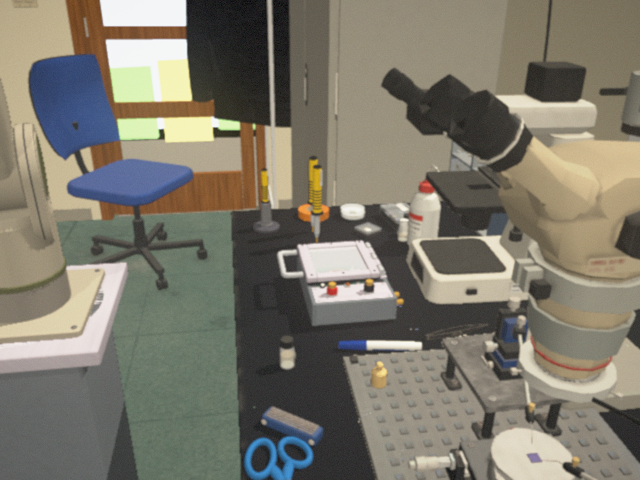

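The top view shows the fixture at about (371,230), with the handle bar near (356,290), the black post at (414,212) and the red post at (414,248). The stand with the pen is at about (190,294). The two larger look-alikes are at (198,228) and (236,228). In the side view the pen and stand are at (265,200), the red post at (332,288) and the black post at (369,285).

```bash
cat > h.py <<'E'
import numpy as np,cv2
def load(n): return dict(np.load(f"pics/{n}.npz"))
def ray(c,u,v):
    d=c["T"][:3,:3]@np.linalg.solve(c["mtx"],[u,v,1.]);return c["T"][:3,3],d
def plane(c,u,v,z):
    o,d=ray(c,u,v);return o+d*(z-o[2])/d[2]
def tri(a,pa,b,pb):
    o1,d1=ray(a,*pa);o2,d2=ray(b,*pb)
    t=np.linalg.lstsq(np.c_[d1,-d2],o2-o1,rcond=None)[0]
    p,q=o1+d1*t[0],o2+d2*t[1];return (p+q)/2,np.linalg.norm(p-q)
def cloud(c):
    v,u=np.mgrid[:480,:640];z=c["z_map"]
    P=np.stack([(u-c["mtx"][0,2])/c["mtx"][0,0]*z,(v-c["mtx"][1,2])/c["mtx"][1,1]*z,z],-1)
    return P@c["T"][:3,:3].T+c["T"][:3,3]
def blobs(c,lo,hi,roi,amin=4):
    u0,v0,u1,v1=roi
    hsv=cv2.cvtColor(c["image"],cv2.COLOR_RGB2HSV)[v0:v1,u0:u1]
    m=cv2.inRange(hsv,np.array(lo),np.array(hi))
    n,l,s,ce=cv2.connectedComponentsWithStats(m)
    return [(s[i,4],(s[i,:2]+[u0,v0]).tolist(),s[i,2:4].tolist(),(ce[i]+[u0,v0]).round(1).tolist()) for i in range(1,n) if s[i,4]>=amin]
E
python3 - <<'E'
from h import *
t,s=load("top0"),load("side0")
for n,c,roi in(("top pen",t,(150,270,225,315)),("top posts",t,(396,195,428,265)),("side pen",s,(250,160,285,240)),("side posts",s,(315,270,390,300))):
    print(n,"yellow",blobs(c,(15,100,60),(32,255,255),roi)); print("  red",blobs(c,(0,150,80),(10,255,255),roi))
C=cloud(t)
# stand base: depth points
for roi in((165,275,215,315),):
    P=C[roi[1]:roi[3],roi[0]:roi[2]].reshape(-1,3)
    for lo,hi in((.004,.03),(.05,.075),(.12,.17)):
        q=P[(P[:,2]>lo)&(P[:,2]<hi)];print(lo,hi,len(q),q.mean(0).round(4) if len(q) else 0,(q.min(0).round(3),q.max(0).round(3)) if len(q) else 0)
P=C[180:300,305:440].reshape(-1,3);print(np.histogram(P[:,2],bins=np.arange(0,.1,.005)))
def up(c,roi,k):
    a=c["image"][roi[1]:roi[3],roi[0]:roi[2]];return cv2.resize(a,(400,300),interpolation=cv2.INTER_CUBIC)
m=np.vstack([np.hstack([up(t,(150,270,230,330),5),up(t,(310,180,438,300),0)]),np.hstack([up(s,(225,160,325,235),4),up(s,(270,230,410,335),3)])])
cv2.imwrite("pics/m1.png",m[:,:,::-1])
E
```

```text
top pen yellow [(np.int32(101), [172, 287], [14, 10], [178.8, 292.1])]
  red []
top posts yellow [(np.int32(52), [410, 208], [8, 8], [413.8, 211.4]), (np.int32(38), [412, 244], [7, 7], [415.2, 246.8])]
  red [(np.int32(13), [410, 246], [7, 6], [412.1, 249.2])]
side pen yellow [(np.int32(4), [258, 165], [4, 2], [259.5, 165.2]), (np.int32(232), [259, 169], [10, 34], [263.8, 185.6])]
  red []
side posts yellow [(np.int32(50), [365, 279], [9, 7], [368.8, 281.8]), (np.int32(46), [328, 281], [9, 7], [331.6, 284.0])]
  red [(np.int32(54), [328, 287], [9, 8], [331.8, 290.7])]
0.004 0.03 686 [0.453  0.2926 0.0092] (array([0.416, 0.249, 0.004]), array([0.489, 0.345, 0.029]))
0.05 0.075 98 [0.453  0.2917 0.0659] (array([0.442, 0.284, 0.051]), array([0.466, 0.306, 0.074]))
0.12 0.17 95 [0.4529 0.2955 0.1421] (array([0.446, 0.29 , 0.12 ]), array([0.46 , 0.305, 0.154]))
(array([3615,  135,    0,    4,   34,   77,   96,   27,   89, 1276, 1417,
        657, 3624, 2365,  135,   10,    0,    0,    0]), array([0.   , 0.005, 0.01 , 0.015, 0.02 , 0.025, 0.03 , 0.035, 0.04 ,
       0.045, 0.05 , 0.055, 0.06 , 0.065, 0.07 , 0.075, 0.08 , 0.085,
       0.09 , 0.095]))
```

View pics/m1.png

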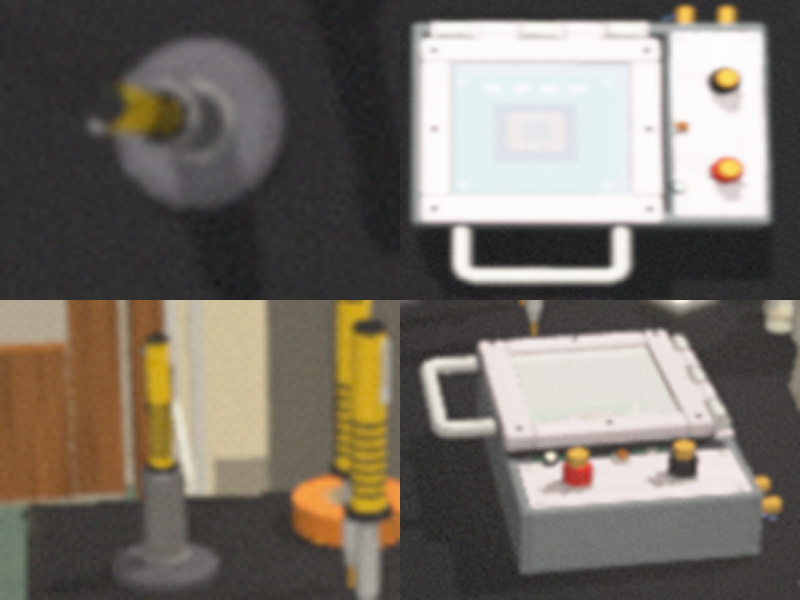

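The montage shows the pen in the stand's tube (tube mouth about top pixel (190,293), yellow handle tip leaning outward by perspective), both brass tops (top view (415,211) and (415,247)), and the white hoop bar at about row 288, columns 332–378.

```bash
python3 - <<'E'
from h import *
t,s=load("top0"),load("side0")
print("black",tri(t,(414.3,211.6),s,(368.8,281.0)));print("red",tri(t,(415.2,247),s,(331.6,283.3)))
Ps=cloud(s)
C=cloud(t)
# brass tops from depth
for n,c,P in(("top",t,C),("side",s,Ps)):
  for nm,roi in((("blk",(408,206,421,218)),("red",(408,242,421,254))) if n=="top" else (("blk",(362,276,377,290)),("red",(324,279,340,292)))):
    u0,v0,u1,v1=roi;h=cv2.cvtColor(c["image"],cv2.COLOR_RGB2HSV)[v0:v1,u0:u1]
    m=cv2.inRange(h,np.array((15,100,60)),np.array((32,255,255)))>0
    print(n,nm,np.median(P[v0:v1,u0:u1][m],0).round(4))
# handle bar: bright pixels
g=cv2.cvtColor(t["image"],cv2.COLOR_RGB2GRAY)
rows=[];cols=range(334,378,4)
for u in cols:
    col=g[278:302,u].astype(float);w=np.clip(col-90,0,None);rows.append((w*np.arange(278,302)).sum()/w.sum())
print("bar rows",np.round(rows,1))
A=plane(t,334,np.polyval(np.polyfit(cols,rows,1),334),.06);B=plane(t,376,np.polyval(np.polyfit(cols,rows,1),376),.06);print("bar",A.round(4),B.round(4))
m=(g>110);m[:270]=0;m[300:]=0;m[:,:322]=0;m[:,390:]=0
ys,xs=np.where(m);print("hoop bbox",xs.min(),xs.max(),ys.min(),ys.max()); 
Q=C[284:292,336:376].reshape(-1,3);Q=Q[Q[:,2]>.03];print("bar depth",np.median(Q,0).round(4))
# fixture outline at deck
P=C[180:300,305:440].reshape(-1,3);q=P[(P[:,2]>.04)&(P[:,2]<.08)];print(cv2.minAreaRect(q[q[:,0]>.495][:,:2].astype(np.float32)) )
# stand: side rays
print("pen top tri",tri(t,(173.5,291.5),s,(264,169.5)))
# base ellipse centre
for c,roi,n in((t,(160,270,220,318),"top"),):
    u0,v0,u1,v1=roi;gg=cv2.GaussianBlur(cv2.cvtColor(c["image"],cv2.COLOR_RGB2GRAY),(3,3),0)[v0:v1,u0:u1]
    m=(gg>62).astype(np.uint8);cn=max(cv2.findContours(m,0,2)[0],key=cv2.contourArea);e=cv2.minEnclosingCircle(cn);f=cv2.fitEllipse(cv2.convexHull(cn));print(e,f,plane(c,f[0][0]+u0,f[0][1]+v0,.008))
# tube mouth from depth
for P,n in((C,"top"),(Ps,"side")):
  q=P.reshape(-1,3);q=q[np.linalg.norm(q[:,:2]-[.453,.294],axis=1)<.04]
  for z in np.arange(.02,.17,.01):
    k=q[abs(q[:,2]-z)<.005]
    if len(k)>3:print(n,round(z,3),len(k),k.min(0)[:2].round(4),k.max(0)[:2].round(4))
E
```

```text
black (array([ 0.60408588, -0.11914629,  0.07203334]), np.float64(0.0014282906145954293))
red (array([ 0.53885482, -0.11960157,  0.07287773]), np.float64(2.835221784483743e-05))
top blk [ 0.604  -0.1182  0.071 ]
top red [ 0.5389 -0.1195  0.0726]
side blk [ 0.6045 -0.1201  0.0708]
side red [ 0.5391 -0.1201  0.0713]
bar rows [289.5 289.6 289.6 289.6 289.6 289.6 289.7 289.7 289.7 289.7 289.7]
bar [0.462  0.0251 0.06  ] [ 0.4625 -0.0503  0.06  ]
hoop bbox 326 383 270 293
bar depth [ 0.4632 -0.0124  0.0641]
((0.5729514956474304, -0.04140365868806839), (0.15491187572479248, 0.21044787764549255), 0.282807320356369)
pen top tri (array([0.45217576, 0.29301409, 0.14808399]), np.float64(0.00015222755046760504))
((26.58974266052246, 23.0), 19.81822395324707) ((27.77683448791504, 23.846309661865234), (33.26765060424805, 39.12472915649414), 79.3908920288086) [0.45369921 0.29934792 0.008     ]
top 0.02 22 [0.4309 0.2836] [0.4663 0.296 ]
top 0.03 17 [0.4415 0.2848] [0.4635 0.2981]
top 0.04 12 [0.443  0.2853] [0.4653 0.2936]
top 0.05 18 [0.4427 0.2851] [0.4629 0.2926]
top 0.06 19 [0.4423 0.2851] [0.4
[... 335 characters left out ...]
465 0.2899] [0.4597 0.3028]
top 0.15 51 [0.4479 0.2905] [0.4595 0.3046]
side 0.02 40 [0.4408 0.2793] [0.4625 0.2966]
side 0.03 40 [0.4393 0.2784] [0.4628 0.2969]
side 0.04 44 [0.4393 0.282 ] [0.4632 0.2986]
side 0.05 44 [0.4397 0.2819] [0.4635 0.2964]
side 0.06 45 [0.44   0.2814] [0.464  0.2989]
side 0.07 40 [0.4404 0.2834] [0.4618 0.3015]
side 0.08 27 [0.4453 0.2856] [0.4575 0.2999]
side 0.09 22 [0.4458 0.2853] [0.4579 0.2986]
side 0.1 27 [0.4439 0.288 ] [0.4582 0.2992]
side 0.11 27 [0.4444 0.2883] [0.4587 0.304 ]
side 0.12 29 [0.4444 0.2884] [0.4589 0.3008]
side 0.13 28 [0.4436 0.289 ] [0.459  0.3085]
side 0.14 30 [0.4434 0.2863] [0.4568 0.3037]
side 0.15 15 [0.4454 0.2878] [0.4571 0.3041]
```

```bash
python3 - <<'E'
from h import *
C=cloud(load("top0"))
for roi in((185,205,215,250),(222,205,250,250),(300,80,420,160)):
    P=C[roi[1]:roi[3],roi[0]:roi[2]].reshape(-1,3);q=P[P[:,2]>.05];i=q[:,2].argmax();print(len(q),q.min(0).round(3),q.max(0).round(3),q[q[:,2]>q[i,2]-.03].mean(0).round(3))
E
python3 -m pendant '[{"dp":[0.9,-0.55,-0.52],"rotation":[0,0,-0.2149],"jaw":1},{"dp":[0.9,-0.55,-0.52],"rotation":[0,0,-0.2149],"jaw":1},{"dp":[0.9,-0.55,-0.52],"rotation":[0,0,-0.2149],"jaw":1},{"dp":[0.9,-0.55,-0.52],"rotation":[0,0,-0.2149],"jaw":1},{"dp":[0.9,-0.55,-0.52],"rotation":[0,0,-0.2149],"jaw":1},{"dp":[0.9,-0.55,-0.52],"rotation":[0,0,-0.2149],"jaw":1},{"dp":[0.9,-0.55,-0.52],"rotation":[0,0,-0.2149],"jaw":1},{"dp":[0.9,-0.55,-0.52],"rotation":[0,0,-0.2149],"jaw":1}]'
```

```text
355 [0.411 0.054 0.07 ] [0.575 0.274 1.149] [0.411 0.054 1.149]
323 [0.411 0.054 0.071] [0.573 0.211 1.149] [0.411 0.054 1.149]
6165 [ 0.411 -0.106  0.05 ] [0.813 0.089 1.149] [0.411 0.054 1.149]
time: 1.1
ee_pos: [0.2504, -0.4997, 0.3002]
eef_rot: [0.707, 0.707, 0.0, -0.0]
ft_force: [0.8, -0.6, 0.8]
width: 0.0867
grip_force: 0.0
```

```bash
python3 -m pendant '[{"dp":[1,1,0],"rotation":[0,0,0],"jaw":1},{"dp":[1,1,0],"rotation":[0,0,0],"jaw":1},{"dp":[1,1,0],"rotation":[0,0,0],"jaw":1},{"dp":[1,1,0],"rotation":[0,0,0],"jaw":1}]'
python3 -m pendant '[{"dp":[1,0.465,0],"rotation":[0,0,0],"jaw":1},{"dp":[1,0.465,0],"rotation":[0,0,0],"jaw":1},{"dp":[1,0.465,0],"rotation":[0,0,0],"jaw":1}]'
python3 -m pendant '[{"dp":[1,0,0],"rotation":[0,0,0],"jaw":1},{"dp":[1,0,0],"rotation":[0,0,0],"jaw":1},{"dp":[1,0,0],"rotation":[0,0,0],"jaw":1}]'
python3 -m pendant '[{"dp":[1,0,0],"rotation":[0,0,0],"jaw":1},{"dp":[1,0,0],"rotation":[0,0,0],"jaw":1},{"dp":[1,0,0],"rotation":[0,0,0],"jaw":1}]'
python3 -m pendant '[{"dp":[1,-0.11,0],"rotation":[0,0,-0.125],"jaw":1},{"dp":[1,-0.11,0],"rotation":[0,0,-0.25],"jaw":1},{"dp":[1,-0.11,0],"rotation":[0,0,-0.25],"jaw":1},{"dp":[1,-0.11,0],"rotation":[0,0,-0.25],"jaw":1},{"dp":[1,-0.11,0],"rotation":[0,0,-0.25],"jaw":1},{"dp":[1,-0.11,0],"rotation":[0,0,-0.25],"jaw":1},{"dp":[1,-0.11,0],"rotation":[0,0,-0.25],"jaw":1},{"dp":[1,-0.11,0],"rotation":[0,0,-0.25],"jaw":1}]'
python3 - <<'E'
from bench import r,camera
import cv2,numpy as np
s=r.read_state();print(s["time"],s["joint_positions"].round(2),s["ee_pos"],s["eef_rot"].round(3))
c=camera("wrist");np.savez("pics/w1.npz",**c);cv2.imwrite("pics/w1.png",c["image"][:,:,::-1]);print(c["T"].round(3).tolist(),c["mtx"].round(1).tolist())
E
```

```text
time: 1.6
ee_pos: [0.4032, -0.3461, 0.3007]
eef_rot: [0.706, 0.708, 0.0, 0.0]
ft_force: [-0.3, -1.5, 0.5]
width: 0.0867
grip_force: 0.0
time: 1.98
ee_pos: [0.4712, -0.1966, 0.3007]
eef_rot: [0.707, 0.707, 0.0, 0.0]
ft_force: [-0.0, -1.1, -0.7]
width: 0.087
grip_force: 0.0
time: 2.35
ee_pos: [0.4699, -0.0457, 0.3008]
eef_rot: [0.707, 0.708, 0.0, 0.0]
ft_force: [-0.0, -1.2, -0.2]
width: 0.087
grip_force: 0.0
time: 2.72
ee_pos: [0.4693, 0.1043, 0.3008]
eef_rot: [0.707, 0.708, 0.0, 0.0]
ft_force: [0.4, -0.6, -0.5]
width: 0.0871
grip_force: 0.0
time: 3.72
ee_pos: [0.4535, 0.2502, 0.3004]
eef_rot: [0.034, 0.999, -0.0, -0.0]
ft_force: [-0.4, 0.7, 0.4]
width: 0.0871
grip_force: 0.0
3.725 [ 0.45  0.22 -1.18  1.57  0.2   1.49  0.76] [0.45352777 0.25017934 0.3003549 ] [ 0.034  0.999 -0.    -0.   ]
[[0.068, 0.959, 0.276, 0.379], [0.998, -0.065, -0.019, 0.255], [-0.001, 0.276, -0.961, 0.463], [0.0, 0.0, 0.0, 1.0]] [[348.7, 0.0, 319.2], [0.0, 348.7, 236.4], [0.0, 0.0, 1.0]]
```

View pics/w1.png

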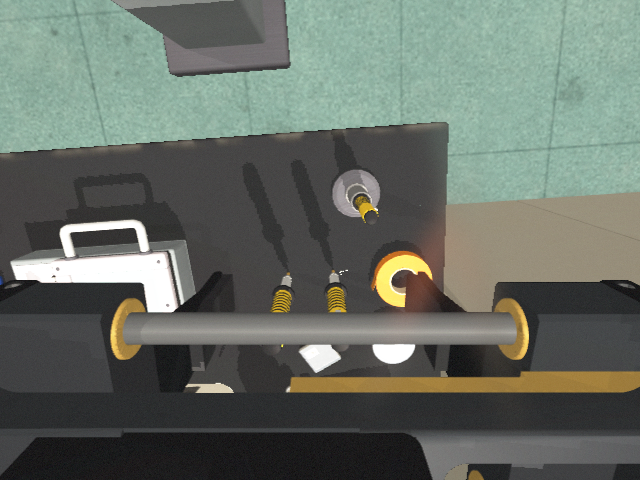

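The wrist view shows the pen in its stand: base ring at (356,192), pen's top end at (371,217). The bigger look-alikes are at (283,300) and (336,295), with the tape at (404,280). I'll refine the pen axis from this view and compare it with the top view.

```bash
python3 - <<'E'
from h import *
w,t=load("w1"),load("top0")
print(blobs(w,(15,100,50),(32,255,255),(330,165,390,235)))
P=cloud(w);q=P.reshape(-1,3);q=q[np.linalg.norm(q[:,:2]-[.453,.296],axis=1)<.04]
for z in np.arange(.06,.16,.01):
    k=q[abs(q[:,2]-z)<.005]
    if len(k)>3:print(round(z,3),len(k),k.min(0)[:2].round(4),k.max(0)[:2].round(4),k.mean(0).round(4))
k=q[q[:,2]>.143];print("cap",len(k),k.mean(0))
b=q[(q[:,2]>.003)&(q[:,2]<.014)];print("base",len(b),cv2.minEnclosingCircle(b[:,:2].astype(np.float32)))
E
python3 -m pendant '[{"dp":[0,0,0],"rotation":[0,0,0],"jaw":1},{"dp":[0,0,0],"rotation":[0,0,0],"jaw":1}]'
```

```text
[(np.int32(264), [355, 196], [24, 27], [363.7, 206.1])]
0.06 43 [0.4422 0.2857] [0.4657 0.3077] [0.4472 0.2939 0.0611]
0.07 163 [0.4423 0.2864] [0.4653 0.3097] [0.4504 0.2959 0.0687]
0.08 26 [0.4469 0.2907] [0.4571 0.3051] [0.4496 0.2959 0.0806]
0.09 26 [0.447  0.2907] [0.4573 0.3033] [0.4498 0.2948 0.0905]
0.1 27 [0.4469 0.2907] [0.4575 0.3022] [0.4495 0.2951 0.1006]
0.11 33 [0.4471 0.2908] [0.4574 0.3029] [0.4496 0.2949 0.1103]
0.12 35 [0.4464 0.2908] [0.4568 0.3047] [0.4492 0.2962 0.1206]
0.13 36 [0.4463 0.291 ] [0.4568 0.3051] [0.4493 0.2961 0.1297]
0.14 60 [0.4463 0.2909] [0.4571 0.3045] [0.4495 0.2965 0.1406]
0.15 176 [0.4478 0.2915] [0.4612 0.3048] [0.454  0.2979 0.148 ]
cap 45717 [0.43432909 0.29465334 0.3951934 ]
base 1258 ((0.4515773057937622, 0.29886576533317566), 0.03487493842840195)
time: 4.03
ee_pos: [0.4536, 0.2502, 0.3005]
eef_rot: [0.038, 0.999, -0.0, -0.0]
ft_force: [-0.6, -1.3, -0.5]
width: 0.087
grip_force: 0.0
```

```bash
python3 -m pendant '[{"dp":[0.024,0.315,0.667],"rotation":[0,0,-0.0122],"jaw":1},{"dp":[0.024,0.315,0.667],"rotation":[0,0,-0.0122],"jaw":1},{"dp":[0.024,0.315,0.667],"rotation":[0,0,-0.0122],"jaw":1},{"dp":[0.024,0.315,0.667],"rotation":[0,0,-0.0122],"jaw":1}]'
python3 -m pendant '[{"dp":[0,0,0.3],"rotation":[0,0,0],"jaw":1},{"dp":[0,0,0.5],"rotation":[0,0,0],"jaw":1},{"dp":[0,0,0.633],"rotation":[0,0,0],"jaw":1},{"dp":[0,0,0.633],"rotation":[0,0,0],"jaw":1},{"dp":[0,0,0.633],"rotation":[0,0,0],"jaw":1}]'
python3 - <<'E'
from bench import r,camera
import cv2,numpy as np
from h import *
s=r.read_state();print(s["time"],s["joint_positions"].round(2),s["ee_pos"],s["eef_rot"].round(3),s["ft_force"])
c=camera("wrist");np.savez("pics/w2.npz",**c);cv2.imwrite("pics/w2.png",c["image"][:,:,::-1])
E
```

```text
time: 4.53
ee_pos: [0.4538, 0.2977, 0.2016]
eef_rot: [-0.002, 1.0, 0.0, 0.0]
ft_force: [-0.0, 0.6, 0.3]
width: 0.0869
grip_force: 0.0
time: 5.15
ee_pos: [0.4541, 0.2981, 0.107]
eef_rot: [-0.003, 1.0, 0.0, 0.001]
ft_force: [0.4, 0.3, -0.0]
width: 0.0875
grip_force: 0.0
5.15 [ 0.22  0.46 -1.08  1.78  0.44  1.17  0.58] [0.45414751 0.29810005 0.10703306] [-0.003  1.     0.     0.001] [ 0.39597894  0.30275392 -0.04687704]
```

View pics/w2.png

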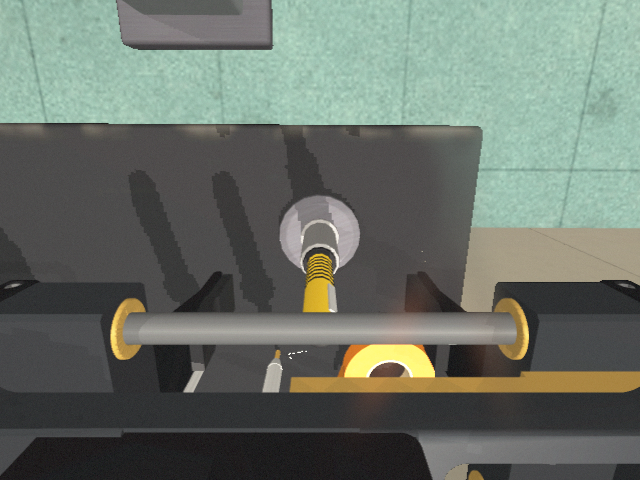

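The pen is centred between the fingers: its handle is at column about 319, and the fingers are at about 215 and 425. Closing.

```bash
python3 -m pendant '[{"dp":[0,0,0],"rotation":[0,0,0],"jaw":0},{"dp":[0,0,0],"rotation":[0,0,0],"jaw":0},{"dp":[0,0,0],"rotation":[0,0,0],"jaw":0},{"dp":[0,0,0],"rotation":[0,0,0],"jaw":0},{"dp":[0,0,0],"rotation":[0,0,0],"jaw":0},{"dp":[0,0,0],"rotation":[0,0,0],"jaw":0}]' 20
python3 -m pendant '[{"dp":[0,0,0],"rotation":[0,0,0],"jaw":0},{"dp":[0,0,0],"rotation":[0,0,0],"jaw":0}]' 20
```

```text
time: 5.95
ee_pos: [0.4533, 0.2976, 0.1055]
eef_rot: [-0.003, 1.0, -0.0, -0.0]
ft_force: [-1.6, -0.5, 0.7]
width: 0.0348
grip_force: 0.0
time: 6.2
ee_pos: [0.4534, 0.2977, 0.1055]
eef_rot: [-0.003, 1.0, -0.0, 0.0]
ft_force: [-0.1, -0.0, -1.2]
width: 0.015
grip_force: 1.1
```

```bash
python3 -m pendant '[{"dp":[0,0,0],"rotation":[0,0,0],"jaw":0},{"dp":[0,0,0],"rotation":[0,0,0],"jaw":0},{"dp":[0,0,-0.2],"rotation":[0,0,0],"jaw":0},{"dp":[0,0,-0.4],"rotation":[0,0,0],"jaw":0},{"dp":[0,0,-0.7],"rotation":[0,0,0],"jaw":0},{"dp":[0,0,-1],"rotation":[0,0,0],"jaw":0},{"dp":[0,0,-1],"rotation":[0,0,0],"jaw":0}]' 20
python3 -m pendant '[{"dp":[0,-0.5,0],"rotation":[0,0,0],"jaw":0},{"dp":[0,-1,0],"rotation":[0,0,0],"jaw":0},{"dp":[0,-1,0],"rotation":[0,0,0],"jaw":0},{"dp":[0,-1,0],"rotation":[0,0,0],"jaw":0}]'
python3 -m pendant '[{"dp":[-0.3,-0.5,0],"rotation":[0,0,0],"jaw":0},{"dp":[-0.3,-1,0],"rotation":[0,0,0],"jaw":0},{"dp":[-0.3,-1,0],"rotation":[0,0,0],"jaw":0},{"dp":[-0.3,-1,0],"rotation":[0,0,0],"jaw":0}]'
python3 -m pendant '[{"dp":[-0.271,-0.5,0],"rotation":[0,0,0],"jaw":0},{"dp":[-0.271,-0.781,0],"rotation":[0,0,0],"jaw":0},{"dp":[-0.271,-0.781,0],"rotation":[0,0,0],"jaw":0},{"dp":[-0.271,-0.781,0],"rotation":[0,0,0],"jaw":0},{"dp":[-0.271,-0.781,0],"rotation":[0,0,0],"jaw":0}]'
python3 - <<'E'
from bench import r,camera
import cv2,numpy as np
s=r.read_state();print(s["time"],s["joint_positions"].round(2),s["ee_pos"],s["eef_rot"].round(3),s["ft_force"],s["width"],s["grip_force"])
for n in ("side","top"):
    c=camera(n);np.savez(f"pics/{n}1.npz",**c)
    if n=="side":a=c["image"][100:400,150:550]
    else:b=c["image"][130:330,260:480]
cv2.imwrite("pics/s1.png",np.hstack([cv2.resize(a,(440,400)),cv2.resize(b,(360,400))])[:,:,::-1])
E
```

```text
time: 7.08
ee_pos: [0.4543, 0.2989, 0.2586]
eef_rot: [-0.003, 1.0, 0.001, 0.002]
ft_force: [1.0, -0.0, -1.5]
width: 0.0148
grip_force: 20.0
time: 7.58
ee_pos: [0.4544, 0.1447, 0.2546]
eef_rot: [-0.0, 1.0, -0.001, -0.0]
ft_force: [-0.2, 0.4, -0.0]
width: 0.0142
grip_force: 20.0
time: 8.07
ee_pos: [0.5004, -0.0038, 0.2546]
eef_rot: [-0.001, 1.0, 0.0, -0.001]
ft_force: [-0.1, 0.3, -0.8]
width: 0.0144
grip_force: 20.0
time: 8.7
ee_pos: [0.5417, -0.1163, 0.2557]
eef_rot: [-0.005, 1.0, 0.0, 0.0]
ft_force: [-0.0, -0.2, -0.9]
width: 0.0143
grip_force: 20.0
8.7 [ 0.97  0.3  -1.01  1.56  0.26  1.42  1.52] [ 0.54171127 -0.11630514  0.25568092] [-0.005  1.     0.     0.   ] [-0.01556033 -0.1570444  -0.92655915] 0.014342095890169212 19.99157739803195
```

View pics/s1.png

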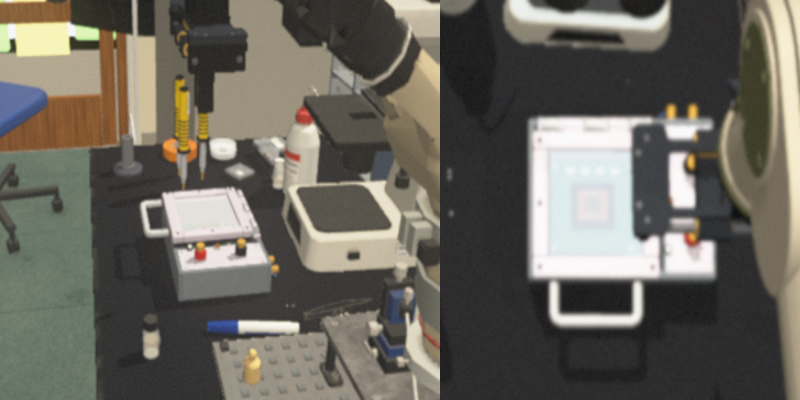

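The pen is held below the gripper over the red post, with its tip near side pixel (335,233). The stand is empty at crop pixel (128,158). I'll check the tip position and tilt numerically.

```bash
python3 - <<'E'
from h import *
s=load("side1");P=cloud(s);tcp=np.array([.5417,-.1163,.2556])
q=P.reshape(-1,3);uv=np.mgrid[:480,:640][::-1].reshape(2,-1).T
m=np.linalg.norm(q[:,:2]-tcp[:2],axis=1)<.03
for z in np.arange(.155,.26,.006):
    mm=m&(abs(q[:,2]-z)<.003);k=q[mm]
    if len(k):print(round(z,3),len(k),"x",k[:,0].min().round(4),k[:,0].max().round(4),"mid",((k[:,0].min()+k[:,0].max())/2).round(4),"y",k[:,1].min().round(4),uv[mm][:,0].min(),uv[mm][:,0].max())
T=np.linalg.inv(s["T"])
for p in (tcp-[0,0,.0925],tcp-[0,0,.0395]):
    c=s["mtx"]@(T[:3,:3]@p+T[:3,3]);print(c[:2]/c[2])
print(s["image"][222:240,334:342].mean(2).astype(int) if 0 else "")
E
```

```text
0.167 3 x 0.5399 0.5403 mid 0.5401 y -0.1171 333 333
0.173 5 x 0.5383 0.5416 mid 0.5399 y -0.1181 332 334
0.179 10 x 0.5368 0.5427 mid 0.5398 y -0.1217 331 335
0.185 15 x 0.5363 0.5428 mid 0.5396 y -0.1229 331 335
0.191 23 x 0.5359 0.5447 mid 0.5403 y -0.1224 331 336
0.197 18 x 0.5359 0.5445 mid 0.5402 y -0.1216 331 336
0.203 20 x 0.5356 0.5443 mid 0.5399 y -0.1229 331 336
0.209 22 x 0.5358 0.5441 mid 0.5399 y -0.1211 331 336
0.215 13 x 0.5306 0.5461 mid 0.5383 y -0.1245 328 338
0.221 53 x 0.5307 0.5503 mid 0.5405 y -0.1284 328 340
0.227 31 x 0.5329 0.5466 mid 0.5398 y -0.125 329 338
0.233 33 x 0.5329 0.5466 mid 0.5398 y -0.1255 330 338
0.239 32 x 0.5334 0.5464 mid 0.5399 y -0.1266 330 338
0.245 31 x 0.5334 0.5461 mid 0.5398 y -0.1251 330 338
0.251 28 x 0.5329 0.5459 mid 0.5394 y -0.1247 330 338
0.257 39 x 0.5287 0.5519 mid 0.5403 y -0.1352 326 343
[333.91341056 234.81019652]
[334.55741343 205.10540763]
```

```bash
python3 -m pendant '[{"dp":[0,0,0.2],"rotation":[0,0,0],"jaw":0},{"dp":[0,0,0.4],"rotation":[0,0,0],"jaw":0},{"dp":[0,0,0.53],"rotation":[0,0,0],"jaw":0},{"dp":[0,0,0.57],"rotation":[0,0,0],"jaw":0},{"dp":[0,0,0.57],"rotation":[0,0,0],"jaw":0},{"dp":[0,0,0.57],"rotation":[0,0,0],"jaw":0}]'
python3 - <<'E'
from bench import r,camera
import numpy as np
s=r.read_state();print(s["time"],s["ee_pos"],s["ft_force"])
c=camera("side");np.savez("pics/side2.npz",**c)
from h import *
P=cloud(c);q=P.reshape(-1,3);p=s["ee_pos"]
m=np.linalg.norm(q[:,:2]-p[:2],axis=1)<.03
for z in np.arange(.05,.13,.004):
    k=q[m&(abs(q[:,2]-z)<.002)]
    if len(k):print(round(z,3),len(k),"x",k[:,0].min().round(4),k[:,0].max().round(4),"y",k[:,1].min().round(4))
b=c["image"][190:310,260:420];cv2.imwrite("pics/s2.png",cv2.resize(b,(640,480),interpolation=cv2.INTER_CUBIC)[:,:,::-1])
E
```

```text
time: 9.55
ee_pos: [0.5421, -0.1189, 0.171]
eef_rot: [-0.003, 1.0, -0.0, 0.001]
ft_force: [0.5, 0.3, -0.7]
width: 0.0145
grip_force: 20.0
9.55 [ 0.54214109 -0.11889234  0.17104128] [ 0.54251917  0.29130202 -0.66611318]
0.05 346 x 0.5125 0.5718 y -0.1467
0.054 52 x 0.5155 0.5669 y -0.1432
0.058 24 x 0.526 0.5461 y -0.1298
0.062 22 x 0.5291 0.546 y -0.1287
0.066 31 x 0.5299 0.5464 y -0.1293
0.07 19 x 0.5327 0.545 y -0.1257
0.074 17 x 0.5323 0.5431 y -0.1261
0.082 3 x 0.5394 0.5418 y -0.1196
0.086 4 x 0.5391 0.5409 y -0.1212
0.09 6 x 0.5393 0.5425 y -0.1215
0.094 4 x 0.5377 0.5423 y -0.1226
0.098 11 x 0.5374 0.5444 y -0.124
0.102 8 x 0.5371 0.544 y -0.1238
0.106 12 x 0.5373 0.5444 y -0.1247
0.11 12 x 0.5368 0.5437 y -0.1235
0.114 10 x 0.5369 0.5436 y -0.1243
0.118 10 x 0.5372 0.5437 y -0.124
0.122 11 x 0.5364 0.5442 y -0.1245
0.126 9 x 0.5364 0.5438 y -0.1228
```

View pics/s2.png

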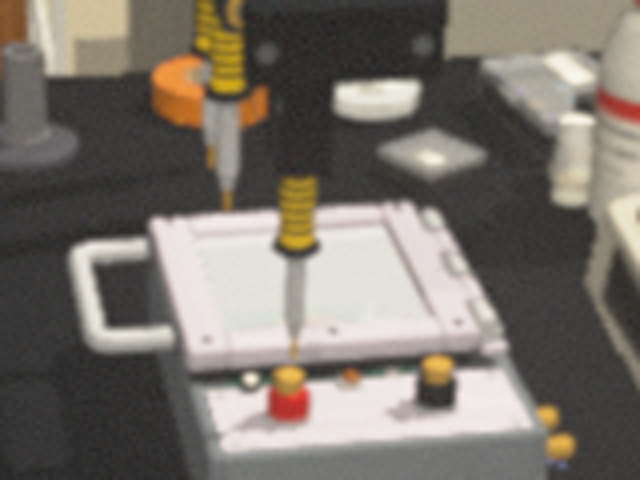

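The tip hangs just above the red stud, at picture (295,352) against the stud top (290,370). The depth points put it about 2 mm too far in +x, so I correct that and press lightly.

```bash
python3 -m pendant '[{"dp":[0.013,0,0.02],"rotation":[0,0,0],"jaw":0},{"dp":[0.013,0,0.04],"rotation":[0,0,0],"jaw":0},{"dp":[0.013,0,0.055],"rotation":[0,0,0],"jaw":0},{"dp":[0.013,0,0.065],"rotation":[0,0,0],"jaw":0},{"dp":[0.013,0,0.065],"rotation":[0,0,0],"jaw":0},{"dp":[0.013,0,0.065],"rotation":[0,0,0],"jaw":0}]'
python3 - <<'E'
from bench import r,camera
import numpy as np
from h import *
print(np.mean([r.read_state()["ft_force"] for _ in range(5)],0))
c=camera("side");P=cloud(c);q=P.reshape(-1,3)
m=np.linalg.norm(q[:,:2]-[.540,-.1195],axis=1)<.03
for z in np.arange(.06,.12,.003):
    k=q[m&(abs(q[:,2]-z)<.0015)]
    if len(k):print(round(z,3),len(k),"x",k[:,0].min().round(4),k[:,0].max().round(4),"y",k[:,1].min().round(4))
E
```

```text
time: 10.35
ee_pos: [0.5397, -0.119, 0.1604]
eef_rot: [-0.003, 1.0, -0.0, 0.0]
ft_force: [-0.4, -0.8, 1.6]
width: 0.0143
grip_force: 20.0
[-0.40042175 -0.81594695  1.60632428]
0.06 17 x 0.5293 0.5465 y -0.1296
0.063 17 x 0.5295 0.5462 y -0.1281
0.066 22 x 0.5306 0.5465 y -0.1274
0.069 10 x 0.5328 0.5423 y -0.1281
0.072 26 x 0.5324 0.545 y -0.1289
0.075 4 x 0.5367 0.5381 y -0.1209
0.078 1 x 0.5394 0.5394 y -0.1199
0.081 5 x 0.5352 0.5396 y -0.1212
0.084 6 x 0.5358 0.5412 y -0.1211
0.087 4 x 0.5354 0.5407 y -0.1225
0.09 8 x 0.5338 0.5405 y -0.1236
0.093 7 x 0.5334 0.5405 y -0.1239
0.096 10 x 0.5335 0.5405 y -0.1229
0.099 7 x 0.5337 0.5408 y -0.1246
0.102 8 x 0.5337 0.54 y -0.1241
0.105 9 x 0.534 0.5425 y -0.1251
0.108 10 x 0.5338 0.5427 y -0.1233
0.111 10 x 0.5337 0.5422 y -0.1235
0.114 9 x 0.5335 0.5427 y -0.1245
0.117 6 x 0.5338 0.5423 y -0.1235
```

```bash
python3 -m pendant '[{"dp":[0,0,0],"rotation":[0,0,0],"jaw":0},{"dp":[0,0,0],"rotation":[0,0,0],"jaw":0},{"dp":[0,0,0],"rotation":[0,0,0],"jaw":0},{"dp":[0,0,0],"rotation":[0,0,0],"jaw":0}]'
python3 -m pendant '[{"dp":[0,0,-0.12],"rotation":[0,0,0],"jaw":0},{"dp":[0,0,-0.2],"rotation":[0,0,0],"jaw":0},{"dp":[-0.2,0,-0.2],"rotation":[0,0,0],"jaw":0},{"dp":[-0.44,0,-0.2],"rotation":[0,0,0],"jaw":0},{"dp":[-0.44,0,-0.2],"rotation":[0,0,0],"jaw":0},{"dp":[-0.44,0,-0.067],"rotation":[0,0,0],"jaw":0},{"dp":[-0.44,0,-0.067],"rotation":[0,0,0],"jaw":0},{"dp":[-0.44,0,-0.067],"rotation":[0,0,0],"jaw":0}]'
python3 - <<'E'
from bench import r,camera
import numpy as np
from h import *
s=r.read_state();print(s["joint_positions"].round(2),s["ee_pos"])
c=camera("side");P=cloud(c);q=P.reshape(-1,3)
m=np.linalg.norm(q[:,:2]-[.6045,-.1195],axis=1)<.025
for z in np.arange(.06,.12,.003):
    k=q[m&(abs(q[:,2]-z)<.0015)]
    if len(k):print(round(z,3),len(k),"x",k[:,0].min().round(4),k[:,0].max().round(4),"y",k[:,1].min().round(4))
E
```

```text
time: 10.9
ee_pos: [0.5396, -0.119, 0.1603]
eef_rot: [-0.003, 1.0, -0.0, 0.0]
ft_force: [0.2, -0.6, 1.4]
width: 0.0146
grip_force: 20.0
time: 11.9
ee_pos: [0.605, -0.1189, 0.1704]
eef_rot: [-0.003, 1.0, -0.0, -0.0]
ft_force: [0.1, -0.3, -0.5]
width: 0.0142
grip_force: 20.0
[ 0.81  0.51 -0.94  1.52  0.42  1.33  1.41] [ 0.60501727 -0.118868    0.1704194 ]
0.06 19 x 0.595 0.6131 y -0.1293
0.063 20 x 0.5951 0.6123 y -0.1281
0.066 23 x 0.597 0.6127 y -0.1282
0.069 12 x 0.5985 0.6104 y -0.1251
0.072 22 x 0.5982 0.61 y -0.1253
0.075 2 x 0.6014 0.6045 y -0.1269
0.081 3 x 0.6029 0.605 y -0.1194
0.084 2 x 0.6031 0.6041 y -0.121
0.087 3 x 0.6025 0.6045 y -0.1202
0.09 3 x 0.602 0.604 y -0.1218
0.093 4 x 0.6001 0.6057 y -0.1213
0.096 6 x 0.6001 0.6055 y -0.1218
0.099 8 x 0.5995 0.6072 y -0.123
0.102 7 x 0.6014 0.6075 y -0.1247
0.105 10 x 0.5993 0.6068 y -0.1257
0.108 6 x 0.5994 0.607 y -0.1235
0.111 8 x 0.6001 0.6056 y -0.1245
0.114 8 x 0.5994 0.6065 y -0.1238
0.117 9 x 0.5994 0.6063 y -0.1231
```

```bash
python3 -m pendant '[{"dp":[0,0,0.02],"rotation":[0,0,0],"jaw":0},{"dp":[0,0,0.04],"rotation":[0,0,0],"jaw":0},{"dp":[0,0,0.067],"rotation":[0,0,0],"jaw":0},{"dp":[0,0,0.067],"rotation":[0,0,0],"jaw":0},{"dp":[0,0,0.067],"rotation":[0,0,0],"jaw":0},{"dp":[0,0,0.067],"rotation":[0,0,0],"jaw":0},{"dp":[0,0,0.067],"rotation":[0,0,0],"jaw":0},{"dp":[0,0,0.067],"rotation":[0,0,0],"jaw":0}]'
python3 -m pendant '[{"dp":[0,0,0],"rotation":[0,0,0],"jaw":0},{"dp":[0,0,0],"rotation":[0,0,0],"jaw":0}]'
```

```text
time: 12.95
ee_pos: [0.6057, -0.1186, 0.1604]
eef_rot: [-0.003, 1.0, -0.0, 0.0]
ft_force: [0.2, -0.9, 1.8]
width: 0.014
grip_force: 20.0
time: 13.2
ee_pos: [0.6056, -0.1186, 0.1603]
eef_rot: [-0.003, 1.0, -0.0, 0.0]
ft_force: [-1.2, -0.1, 1.8]
width: 0.0143
grip_force: 20.0
```

```bash
python3 -m pendant '[{"dp":[0,0,-0.2],"rotation":[0,0,0],"jaw":0},{"dp":[0,0,-0.4],"rotation":[0,0,0],"jaw":0},{"dp":[0,0,-0.635],"rotation":[0,0,0],"jaw":0},{"dp":[0,0,-0.635],"rotation":[0,0,0],"jaw":0}]'
python3 -m pendant '[{"dp":[0.5,0.2,0],"rotation":[0,0,0],"jaw":0},{"dp":[0.8,0.5,0],"rotation":[0,0,0],"jaw":0},{"dp":[0.998,0.781,0],"rotation":[0,0,0],"jaw":0},{"dp":[0.998,0.781,0],"rotation":[0,0,0],"jaw":0},{"dp":[0.998,0.781,0],"rotation":[0,0,0],"jaw":0}]'
python3 -m pendant '[{"dp":[0,0.4,0],"rotation":[0,0,0],"jaw":0},{"dp":[0,0.8,0],"rotation":[0,0,0],"jaw":0},{"dp":[0,1,0],"rotation":[0,0,0],"jaw":0},{"dp":[0,1,0],"rotation":[0,0,0],"jaw":0}]'
python3 -m pendant '[{"dp":[0,0.4,0],"rotation":[0,0,0],"jaw":0},{"dp":[0,0.8,0],"rotation":[0,0,0],"jaw":0},{"dp":[0,1,0],"rotation":[0,0,0],"jaw":0},{"dp":[0,1,0],"rotation":[0,0,0],"jaw":0},{"dp":[0,1,0.3],"rotation":[0,0,0],"jaw":0},{"dp":[0,1,0.57],"rotation":[0,0,0],"jaw":0},{"dp":[0,1,0.57],"rotation":[0,0,0],"jaw":0},{"dp":[0,1,0.57],"rotation":[0,0,0],"jaw":0}]'
python3 - <<'E'
from bench import r,camera
import numpy as np
from h import *
s=r.read_state();print(s["joint_positions"].round(2),s["ee_pos"])
c=camera("side");P=cloud(c);q=P.reshape(-1,3)
m=np.linalg.norm(q[:,:2]-[.4535,.2975],axis=1)<.025
for z in np.arange(.03,.15,.004):
    k=q[m&(abs(q[:,2]-z)<.002)]
    if len(k):print(round(z,3),len(k),"x",k[:,0].min().round(4),k[:,0].max().round(4),"y",k[:,1].min().round(4))
b=c["image"][130:250,200:360];cv2.imwrite("pics/s3.png",cv2.resize(b,(640,480),interpolation=cv2.INTER_CUBIC)[:,:,::-1])
E
```

```text
time: 13.7
ee_pos: [0.6066, -0.1182, 0.2579]
eef_rot: [-0.003, 1.0, -0.0, 0.002]
ft_force: [1.0, 0.4, -0.3]
width: 0.0146
grip_force: 20.0
time: 14.32
ee_pos: [0.4549, -0.003, 0.2552]
eef_rot: [-0.003, 1.0, -0.001, -0.0]
ft_force: [-0.4, -0.2, -0.1]
width: 0.0148
grip_force: 20.0
time: 14.82
ee_pos: [0.4545, 0.1493, 0.255]
eef_rot: [-0.005, 1.0, 0.002, -0.001]
ft_force: [0.6, 0.1, -1.1]
width: 0.0143
grip_force: 20.0
time: 15.82
ee_pos: [0.4545, 0.297, 0.1712]
eef_rot: [-0.002, 1.0, 0.0, 0.0]
ft_force: [1.1, 0.7, 0.9]
width: 0.0145
grip_force: 20.0
[ 0.32  0.44 -1.2   1.7   0.42  1.3   0.6 ] [0.45451568 0.29699421 0.17121295]
0.03 15 x 0.441 0.463 y 0.2843
0.034 20 x 0.4393 0.4629 y 0.2816
0.038 16 x 0.4394 0.4631 y 0.2835
0.042 20 x 0.4394 0.4632 y 0.2813
0.046 16 x 0.442 0.4632 y 0.2852
0.05 15 x 0.4397 0.4634 y 0.2845
0.054 20 x 0.4401 0.4639 y 0.2831
0.058 16 x 0.4399 0.4637 y 0.2854
0.062 22 x 0.44 0.4642 y 0.2835
0.066 32 x 0.4402 0.4618 y 0.2815
0.07 1 x 0.4455 0.4455 y 0.3004
0.078 1 x 0.4527 0.4527 y 0.2988
0.082 1 x 0.4528 0.4528 y 0.2983
0.086 1 x 0.4527 0.4527 y 0.2952
0.09 2 x 0.4527 0.4531 y 0.2932
0.094 6 x 0.4506 0.4553 y 0.2942
0.098 5 x 0.4487 0.4555 y 0.2895
0.102 7 x 0.4487 0.4555 y 0.2917
0.106 5 x 0.4488 0.4557 y 0.2936
0.11 8 x 0.4489 0.4559 y 0.2918
0.114 7 x 0.4488 0.4562 y 0.2921
0.118 4 x 0.4491 0.4538 y 0.2893
0.122 7 x 0.4492 0.4562 y 0.29
0.126 7 x 0.4491 0.4563 y 0.2916
0.13 5 x 0.4493 0.4563 y 0.291
0.134 15 x 0.4428 0.4609 y 0.2845
0.138 12 x 0.4453 0.4612 y 0.2885
0.142 12 x 0.4455 0.4588 y 0.2873
0.146 9 x 0.4457 0.4589 y 0.2877
```

View pics/s3.png

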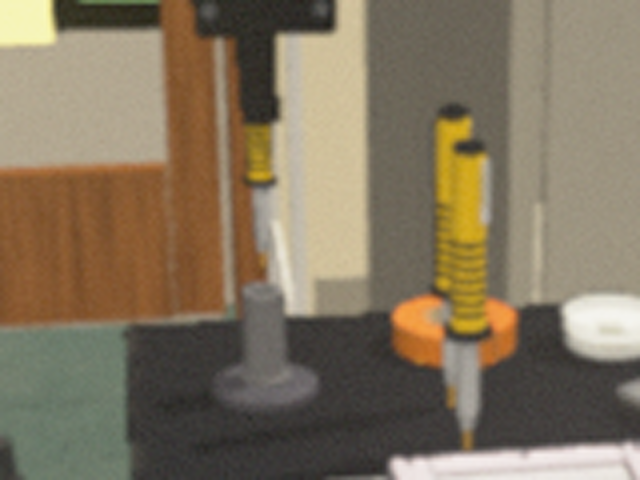

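The pen tip at picture (263,258) hangs right over the tube mouth (263,287), and the depth points agree to about 1 mm. Inserting.

```bash
python3 -m pendant '[{"dp":[0,0,0.08],"rotation":[0,0,0],"jaw":0},{"dp":[0,0,0.16],"rotation":[0,0,0],"jaw":0},{"dp":[0,0,0.24],"rotation":[0,0,0],"jaw":0},{"dp":[0,0,0.32],"rotation":[0,0,0],"jaw":0},{"dp":[0,0,0.39],"rotation":[0,0,0],"jaw":0},{"dp":[0,0,0.42],"rotation":[0,0,0],"jaw":0},{"dp":[0,0,0.42],"rotation":[0,0,0],"jaw":0}]'
python3 -m pendant '[{"dp":[0,0,0.008],"rotation":[0,0,0],"jaw":0},{"dp":[0,0,0.008],"rotation":[0,0,0],"jaw":0},{"dp":[0,0,0.008],"rotation":[0,0,0],"jaw":0}]'
```

```text
time: 16.75
ee_pos: [0.4533, 0.2977, 0.1068]
eef_rot: [-0.003, 1.0, -0.0, -0.0]
ft_force: [0.2, 0.7, 0.0]
width: 0.0142
grip_force: 20.0
time: 17.12
ee_pos: [0.4535, 0.2977, 0.106]
eef_rot: [-0.003, 1.0, -0.0, 0.0]
ft_force: [0.0, 0.4, -0.4]
width: 0.0144
grip_force: 20.0
```

```bash
python3 -m pendant '[{"dp":[0,0,0],"rotation":[0,0,0],"jaw":0.3},{"dp":[0,0,0],"rotation":[0,0,0],"jaw":0.6},{"dp":[0,0,0],"rotation":[0,0,0],"jaw":0.8},{"dp":[0,0,0],"rotation":[0,0,0],"jaw":0.8},{"dp":[0,0,0],"rotation":[0,0,0],"jaw":0.8},{"dp":[0,0,0],"rotation":[0,0,0],"jaw":0.8},{"dp":[0,0,0],"rotation":[0,0,0],"jaw":0.8}]'
python3 - <<'E'
from bench import r,camera
import numpy as np
from h import *
c=camera("side");P=cloud(c);q=P.reshape(-1,3)
m=np.linalg.norm(q[:,:2]-[.4535,.2975],axis=1)<.025
for z in np.arange(.05,.16,.006):
    k=q[m&(abs(q[:,2]-z)<.003)]
    if len(k):print(round(z,3),len(k),"x",k[:,0].min().round(4),k[:,0].max().round(4),"y",k[:,1].min().round(4))
E
```

```text
time: 18.0
ee_pos: [0.4534, 0.2976, 0.1058]
eef_rot: [-0.003, 1.0, -0.0, 0.0]
ft_force: [0.3, -0.3, -0.5]
width: 0.0683
grip_force: 0.0
0.05 27 x 0.4397 0.4638 y 0.2833
0.056 25 x 0.4401 0.4639 y 0.2819
0.062 29 x 0.4402 0.4641 y 0.2837
0.068 27 x 0.4407 0.4618 y 0.2838
0.074 18 x 0.4428 0.4569 y 0.2846
0.08 14 x 0.4455 0.4574 y 0.2874
0.086 15 x 0.4455 0.4574 y 0.2874
0.092 8 x 0.4458 0.4573 y 0.2849
```

```bash
python3 -m pendant '[{"dp":[0,0,-0.3],"rotation":[0,0,0],"jaw":0.8},{"dp":[0,0,-0.7],"rotation":[0,0,0],"jaw":0.8},{"dp":[0,0,-1],"rotation":[0,0,0],"jaw":0.8},{"dp":[0,0,-1],"rotation":[0,0,0],"jaw":0.6}]'
python3 -m pendant '[{"dp":[0,-1,0],"rotation":[0,0,0.06],"jaw":0.35},{"dp":[0,-1,0],"rotation":[0,0,0.12],"jaw":0.35},{"dp":[0,-1,0],"rotation":[0,0,0.2],"jaw":0.35},{"dp":[0,-1,0],"rotation":[0,0,0.2],"jaw":0.35},{"dp":[0,-1,0],"rotation":[0,0,0.2],"jaw":0.35},{"dp":[0,-1,0],"rotation":[0,0,0.2],"jaw":0.35},{"dp":[0,-1,0],"rotation":[0,0,0.2],"jaw":0.35},{"dp":[0,-1,0],"rotation":[0,0,0.2],"jaw":0.35}]'
python3 - <<'E'
from bench import r,camera
import numpy as np
from h import *
s=r.read_state();print(s["joint_positions"].round(2),s["ee_pos"],s["eef_rot"])
t=load("top0")
t["z_map"][t["z_map"]<=0]=np.nan
P=cloud(t)[0:180,290:430].reshape(-1,3);q=P[(P[:,2]>.1)&(P[:,0]<.85)];print(len(q),q.min(0),q.max(0));k=q[q[:,0]<q[:,0].min()+.03];print("nearest part",k.mean(0),k.min(0),k.max(0))
c=camera("side");c["z_map"][c["z_map"]<=0]=np.nan;P=cloud(c).reshape(-1,3)
# bar in side view
k=P[(P[:,0]>.45)&(P[:,0]<.475)&(abs(P[:,1]+.0125)<.03)&(P[:,2]>.04)&(P[:,2]<.08)];print("bar side",len(k),np.median(k,0).round(4),k.min(0).round(4),k.max(0).round(4))
m=np.linalg.norm(P[:,:2]-[.4535,.2975],axis=1)<.025
for z in (.06,.08,.1,.12,.14):
    k=P[m&(abs(P[:,2]-z)<.006)]
    if len(k):print(z,len(k),"x",k[:,0].min().round(4),k[:,0].max().round(4),"y",k[:,1].min().round(4))
T=np.linalg.inv(s["T"]) if "T" in s else None
E
```

```text
time: 18.55
ee_pos: [0.4543, 0.2989, 0.259]
eef_rot: [-0.003, 1.0, 0.001, 0.002]
ft_force: [0.4, -0.2, 0.5]
width: 0.0652
grip_force: 0.0
time: 19.55
ee_pos: [0.4539, 0.1475, 0.2551]
eef_rot: [0.585, 0.811, -0.0, -0.0]
ft_force: [0.0, -0.5, -0.5]
width: 0.0304
grip_force: 0.0
[ 0.74  0.08 -1.18  1.74  0.08  1.37 -0.13] [0.45393852 0.14745782 0.25512086] [ 5.84973314e-01  8.11052403e-01 -4.06399033e-04 -2.38305641e-04]
12087 [ 0.64569938 -0.10826822  0.18018932] [0.84999014 0.09341814 0.4117846 ]
nearest part [6.60448872e-01 4.73718742e-04 3.96729936e-01] [ 0.64569938 -0.04839708  0.37599415] [0.67568931 0.05055028 0.4117846 ]
bar side 77 [ 0.4596 -0.0111  0.0639] [ 0.4556 -0.0411  0.0598] [0.4654 0.0175 0.0661]
0.06 53 x 0.4402 0.464 y 0.2817
0.08 29 x 0.4454 0.4575 y 0.2863
0.1 33 x 0.4442 0.4581 y 0.288
0.12 36 x 0.4445 0.4589 y 0.2837
0.14 33 x 0.4436 0.4589 y 0.2884
```

Step 3 should be met: the pen stands upright and nothing is gripped. The microscope eyepieces reach to x≈0.646 at z≈0.38, so I will lean the gripper back while lifting. Next is going above the bar.

```bash
python3 -m pendant '[{"dp":[-0.4,-0.1,0],"rotation":[0,0,0.025],"jaw":0.35},{"dp":[-0.7,-0.2,0.2],"rotation":[0,0,0.0511],"jaw":0.35},{"dp":[-0.903,-0.243,0.367],"rotation":[0,0,0.0511],"jaw":0.35},{"dp":[-0.903,-0.243,0.367],"rotation":[0,0,0.0511],"jaw":0.35},{"dp":[-0.903,-0.243,0.367],"rotation":[0,0,0.0511],"jaw":0.35},{"dp":[-0.903,-0.243,0.367],"rotation":[0,0,0.0511],"jaw":0.35}]'
python3 - <<'E'
from bench import r,camera
import numpy as np
from h import *
s=r.read_state();print(s["joint_positions"].round(2),s["ee_pos"],s["eef_rot"])
c=camera("wrist");np.savez("pics/w3.npz",**c);print(c["T"][:3,3])
cv2.imwrite("pics/w3.png",c["image"][:,:,::-1])
E
```

```text
time: 20.35
ee_pos: [0.4627, 0.0088, 0.2014]
eef_rot: [0.706, 0.708, 0.0, 0.0]
ft_force: [0.6, 0.4, 0.5]
width: 0.0303
grip_force: 0.0
[ 0.92  0.06 -1.04  1.86  0.05  1.26 -0.14] [0.46265937 0.00884228 0.20142623] [7.06388589e-01 7.07824042e-01 3.31209151e-04 4.21484209e-04]
[0.46334854 0.08431549 0.36390216]
```

View pics/w3.png

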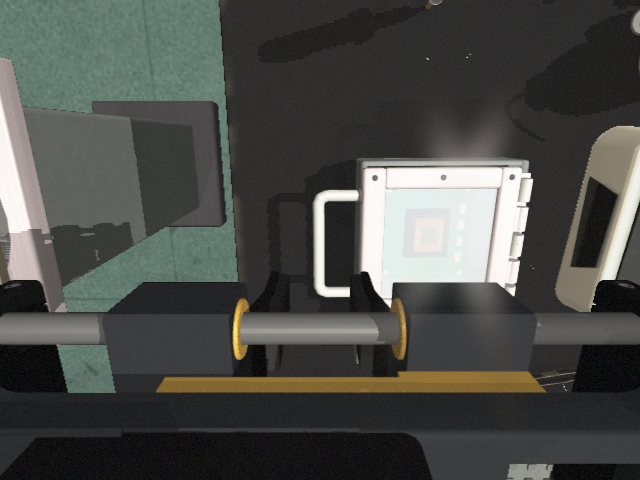

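The bar is at column about 319, rows 200–290, midway between the fingers (columns about 275 and 362). I move along it to its middle and descend.

```bash
python3 -m pendant '[{"dp":[-0.143,0,0.1],"rotation":[0,0,0],"jaw":0.35},{"dp":[-0.143,0,0.4],"rotation":[0,0,0],"jaw":0.35},{"dp":[-0.143,0,0.7],"rotation":[0,0,0],"jaw":0.35},{"dp":[-0.143,0,0.8],"rotation":[0,0,0],"jaw":0.35},{"dp":[-0.143,0,0.8],"rotation":[0,0,0],"jaw":0.35}]'
python3 - <<'E'
from bench import r,camera
import numpy as np
from h import *
s=r.read_state();print(s["joint_positions"].round(2),s["ee_pos"],s["ft_force"])
c=camera("wrist");np.savez("pics/w4.npz",**c);c["z_map"][c["z_map"]<=0]=np.nan;P=cloud(c).reshape(-1,3)
k=P[(abs(P[:,0]-.462)<.02)&(abs(P[:,1]-.0)<.04)&(P[:,2]>.045)&(P[:,2]<.075)];print(len(k),k.min(0),k.max(0),np.median(k,0))
e=P[(P[:,0]>.485)&(P[:,0]<.53)&(abs(P[:,1]-.01)<.03)&(P[:,2]>.045)&(P[:,2]<.075)];print("edge",len(e),e.min(0))
E
```

```text
time: 21.02
ee_pos: [0.462, -0.014, 0.0805]
eef_rot: [0.707, 0.707, -0.0, -0.001]
ft_force: [0.5, 0.5, 0.7]
width: 0.0305
grip_force: 0.0
[ 0.85  0.25 -1.    2.    0.24  1.02 -0.26] [ 0.4620046  -0.01395186  0.08053125] [0.45991558 0.5429397  0.73061479]
2747 [ 0.45816847 -0.03603416  0.05824586] [0.48199676 0.03964243 0.06662578] [0.46460887 0.01214293 0.06403564]
edge 6469 [ 0.48503012 -0.0198631   0.04507343]
```

```bash
python3 -m pendant '[{"dp":[0,0.005,0.1],"rotation":[0,0,0],"jaw":0.35},{"dp":[0,0.005,0.2],"rotation":[0,0,0],"jaw":0.35},{"dp":[0,0.005,0.263],"rotation":[0,0,0],"jaw":0.35},{"dp":[0,0.005,0.263],"rotation":[0,0,0],"jaw":0.35}]'
python3 -m pendant '[{"dp":[0,0,0],"rotation":[0,0,0],"jaw":0},{"dp":[0,0,0],"rotation":[0,0,0],"jaw":0},{"dp":[0,0,0],"rotation":[0,0,0],"jaw":0},{"dp":[0,0,0],"rotation":[0,0,0],"jaw":0},{"dp":[0,0,0],"rotation":[0,0,0],"jaw":0},{"dp":[0,0,0],"rotation":[0,0,0],"jaw":0}]' 25
python3 - <<'E'
import numpy as np
L=.179
for t0 in (20,):
  for q0,qs in((0,(4,8,13,18,23,28,33,38)),(38,(42,46,50,54,58,60,60))):
    def pose(q,tau):
        g=np.array([-L*np.cos(np.radians(q)),L*np.sin(np.radians(q))]) # x,z
        a=np.radians(tau);return g+.019*np.array([np.sin(a),-np.cos(a)]),a
    tau=lambda q:t0*min(1,q/60)
    p0,a0=pose(q0,tau(q0))
    for q in qs:
        p,a=pose(q,tau(q));d=p-p0
        ty=np.array([np.cos(a0),np.sin(a0)]);tz=np.array([np.sin(a0),-np.cos(a0)])
        print(q,"dp",np.round([0,d@ty/.15,d@tz/.15],3),"rotx",round(-(a-a0)/2/np.pi,4))
E
```

```text
time: 21.58
ee_pos: [0.4625, -0.0136, 0.0406]
eef_rot: [0.707, 0.707, -0.0, -0.001]
ft_force: [0.3, -0.0, 0.2]
width: 0.0305
grip_force: 0.0
time: 22.32
ee_pos: [0.4623, -0.0139, 0.0411]
eef_rot: [0.707, 0.707, -0.001, -0.0]
ft_force: [-4.5, -0.0, 2.2]
width: 0.009
grip_force: 25.0
4 dp [ 0.     0.006 -0.083] rotx -0.0037
8 dp [ 0.     0.018 -0.166] rotx -0.0074
13 dp [ 0.     0.04  -0.269] rotx -0.012
18 dp [ 0.     0.072 -0.369] rotx -0.0167
23 dp [ 0.     0.112 -0.467] rotx -0.0213
28 dp [ 0.     0.16  -0.562] rotx -0.0259
33 dp [ 0.     0.217 -0.652] rotx -0.0306
38 dp [ 0.     0.281 -0.738] rotx -0.0352
42 dp [ 0.     0.069 -0.051] rotx -0.0037
46 dp [ 0.     0.142 -0.096] rotx -0.0074
50 dp [ 0.     0.217 -0.137] rotx -0.0111
54 dp [ 0.     0.295 -0.173] rotx -0.0148
58 dp [ 0.     0.376 -0.204] rotx -0.0185
60 dp [ 0.     0.417 -0.217] rotx -0.0204
60 dp [ 0.     0.417 -0.217] rotx -0.0204
```

```bash
python3 -m pendant '[{"dp":[0,0.006,-0.083],"rotation":[-0.0037,0,0],"jaw":0},{"dp":[0,0.018,-0.166],"rotation":[-0.0074,0,0],"jaw":0},{"dp":[0,0.04,-0.269],"rotation":[-0.012,0,0],"jaw":0},{"dp":[0,0.072,-0.369],"rotation":[-0.0167,0,0],"jaw":0},{"dp":[0,0.112,-0.467],"rotation":[-0.0213,0,0],"jaw":0},{"dp":[0,0.16,-0.562],"rotation":[-0.0259,0,0],"jaw":0},{"dp":[0,0.217,-0.652],"rotation":[-0.0306,0,0],"jaw":0},{"dp":[0,0.281,-0.738],"rotation":[-0.0352,0,0],"jaw":0}]' 25
python3 - <<'E'
from bench import r
s=r.read_state();print(s["joint_positions"].round(2),s["ee_pos"],s["ft_force"],s["torque"],s["grip_force"])
E
```

```text
time: 23.32
ee_pos: [0.4992, -0.0138, 0.1495]
eef_rot: [0.703, 0.703, 0.073, 0.074]
ft_force: [-37.2, 1.7, 22.1]
width: 0.0093
grip_force: 25.0
[ 0.99  0.01 -1.05  2.01  0.03  0.92 -0.07] [ 0.49920281 -0.01382922  0.14951835] [-37.15045966   1.69119926  22.14043359] [0.35212132 7.29544839 0.14699254] 25.037169456481934
```

```bash
python3 -m pendant '[{"dp":[0,0,0],"rotation":[0,0,0],"jaw":0}]'
python3 -m pendant '[{"dp":[0,-0.013,-0.016],"rotation":[0,0,0],"jaw":0},{"dp":[0,-0.013,-0.016],"rotation":[0,0,0],"jaw":0}]'
python3 - <<'E'
from bench import r,camera
from h import *
s=r.read_state();print(s["joint_positions"].round(2),s["ee_pos"],s["ft_force"],s["torque"])
c=camera("side");np.savez("pics/side5.npz",**c)
c["z_map"][c["z_map"]<=0]=np.nan;P=cloud(c)
# guard plane: points near right rim of guard
Q=P.reshape(-1,3);k=Q[(Q[:,0]>.49)&(Q[:,0]<.65)&(Q[:,1]>-.09)&(Q[:,1]<.06)&(Q[:,2]>.072)&(Q[:,2]<.2)]
print(len(k))
for y0 in np.arange(-.09,.06,.01):
    j=k[abs(k[:,1]-y0)<.005]
    if len(j)>30:
        ed=[ (z.round(3),j[abs(j[:,2]-z)<.004][:,0].min().round(4),j[abs(j[:,2]-z)<.004][:,0].max().round(4)) for z in (.09,.11,.13,.15) if (abs(j[:,2]-z)<.004).any()];print(y0.round(3),len(j),ed)
b=c["image"][130:340,220:500];cv2.imwrite("pics/s5.png",cv2.resize(b,(800,600),interpolation=cv2.INTER_CUBIC)[:,:,::-1])
E
```

```text
time: 23.45
ee_pos: [0.5003, -0.0139, 0.1506]
eef_rot: [0.703, 0.703, 0.073, 0.075]
ft_force: [-37.1, 1.1, 23.3]
width: 0.0092
grip_force: 25.0
time: 23.7
ee_pos: [0.5022, -0.0139, 0.1538]
eef_rot: [0.703, 0.703, 0.077, 0.078]
ft_force: [-6.4, 1.0, 1.7]
width: 0.0091
grip_force: 25.0
[ 1.    0.   -1.05  2.01  0.02  0.91 -0.06] [ 0.50223466 -0.01385162  0.15379042] [-6.40602148  0.97375951  1.68666885] [0.03449054 1.52991883 0.08178397]
1993Traceback (most recent call last):
  File "<stdin>", line 12, in <module>
AttributeError: 'float' object has no attribute 'round'
```

```bash
python3 -m pendant '[{"dp":[0,0.068,-0.054],"rotation":[-0.0037,0,0],"jaw":0},{"dp":[0,0.142,-0.1],"rotation":[-0.0074,0,0],"jaw":0},{"dp":[0,0.142,-0.1],"rotation":[-0.0074,0,0],"jaw":0}]'
python3 - <<'E'
from bench import r,camera
from h import *
s=r.read_state();print(s["joint_positions"].round(2),s["ee_pos"],s["eef_rot"].round(3),s["ft_force"],s["torque"])
E
```

```text
time: 24.12
ee_pos: [0.5202, -0.0139, 0.1737]
eef_rot: [0.701, 0.701, 0.094, 0.094]
ft_force: [-9.5, 0.8, 5.2]
width: 0.0092
grip_force: 25.0
[ 1.   -0.02 -1.04  1.99 -0.01  0.9  -0.04] [ 0.52023097 -0.01385524  0.17369392] [0.701 0.701 0.094 0.094] [-9.50242066  0.81213241  5.19765037] [0.01175371 1.98652664 0.07289266]
```

```bash
python3 - <<'E'
import numpy as np
def pose(q,tau,L):
    q,a=np.radians([q,tau]);return L*np.array([-np.cos(q),np.sin(q)])+.019*np.array([np.sin(a),-np.cos(a)]),a
p0,a0=pose(46.3,15.4,.1826)
ty=np.array([np.cos(a0),np.sin(a0)]);tz=np.array([np.sin(a0),-np.cos(a0)])
for q,t in((50,16.7),(54,18),(57,19),(60,20),(60.5,20)):
    p,a=pose(q,t,.1832);d=p-p0;print(q,np.round([d@ty/.15,d@tz/.15],3),round(-(a-a0)/2/np.pi,4))
E
```

```text
50 [ 0.072 -0.039] -0.0036
54 [ 0.153 -0.072] -0.0072
57 [ 0.216 -0.093] -0.01
60 [ 0.279 -0.11 ] -0.0128
60.5 [ 0.29  -0.113] -0.0128
```

```bash
python3 -m pendant '[{"dp":[0,0.072,-0.039],"rotation":[-0.0036,0,0],"jaw":0},{"dp":[0,0.153,-0.072],"rotation":[-0.0072,0,0],"jaw":0},{"dp":[0,0.216,-0.093],"rotation":[-0.01,0,0],"jaw":0},{"dp":[0,0.279,-0.11],"rotation":[-0.0128,0,0],"jaw":0},{"dp":[0,0.279,-0.11],"rotation":[-0.0128,0,0],"jaw":0},{"dp":[0,0.279,-0.11],"rotation":[-0.0128,0,0],"jaw":0},{"dp":[0,0.279,-0.11],"rotation":[-0.0128,0,0],"jaw":0}]'
python3 - <<'E'
from bench import r,camera
from h import *
s=r.read_state();print(s["joint_positions"].round(2),s["joint_vel"].round(3),s["ee_pos"],s["eef_rot"].round(3),s["ft_force"],s["torque"])
t2=2*np.arcsin(np.hypot(*s["eef_rot"][2:]));g=s["ee_pos"][[0,2]]-.019*np.array([np.sin(t2),-np.cos(t2)]);d=g-[.6413,.06];print("tilt",np.degrees(t2),"r",np.hypot(*d),"q",np.degrees(np.arctan2(d[1],-d[0])))
for n in("side","top"):
    c=camera(n);np.savez(f"pics/{n}6.npz",**c)
    if n=="side":cv2.imwrite("pics/s6.png",cv2.resize(c["image"][110:350,200:520],(800,600),interpolation=cv2.INTER_CUBIC)[:,:,::-1])
E
```

```text
time: 25.0
ee_pos: [0.5562, -0.0139, 0.2003]
eef_rot: [0.697, 0.696, 0.122, 0.122]
ft_force: [-5.7, 0.2, 4.0]
width: 0.0091
grip_force: 25.0
[ 1.   -0.01 -1.04  1.95  0.    0.86 -0.05] [ 0.001 -0.     0.001  0.002 -0.     0.     0.001] [ 0.55616122 -0.01388005  0.20033864] [0.697 0.696 0.122 0.122] [-5.73691758  0.20022938  3.98748813] [-0.00241423  1.25665983  0.01514666]
tilt 19.928303929623635 r 0.1828135817519619 q 59.9246884976898
```

View pics/s6.png

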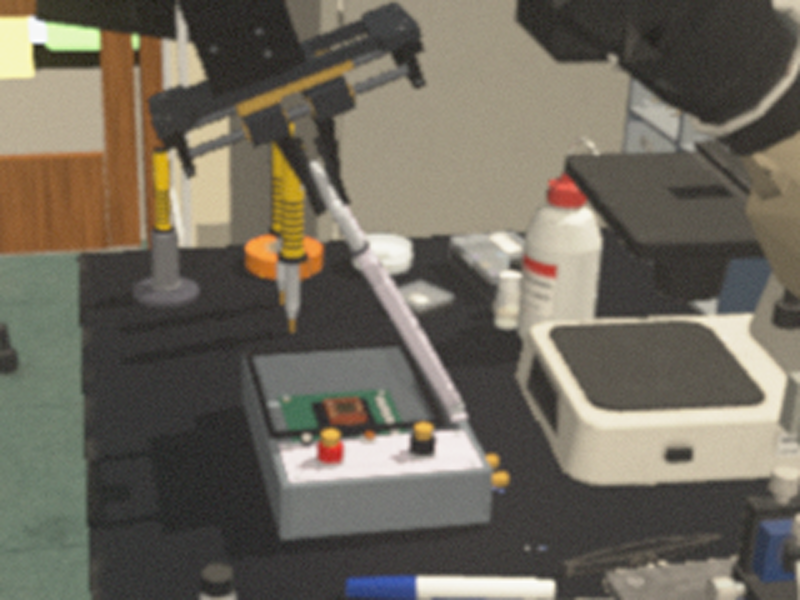

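The picture shows the guard open and held by its bar at (320,185), the pen upright in its stand at (163,190), and the tape and gel box in place. I'll measure the angle of the guard's right side face.

```bash
python3 - <<'E'
from h import *
c=load("side6");c["z_map"][c["z_map"]<=0]=np.nan;Q=cloud(c).reshape(-1,3)
k=Q[(Q[:,0]>.53)&(Q[:,0]<.66)&(Q[:,1]>-.092)&(Q[:,1]<-.072)&(Q[:,2]>.08)&(Q[:,2]<.19)]
vx,vz,x0,z0=cv2.fitLine(k[:,[0,2]].astype(np.float32),cv2.DIST_HUBER,0,.01,.01).ravel()
print(len(k),"angle",np.degrees(np.arctan2(vz,-vx))%180,"hinge x at z=.06",x0+(.06-z0)*vx/vz)
m=np.linalg.norm(Q[:,:2]-[.4535,.2975],axis=1)<.025
for z in (.06,.08,.1,.12,.14):
    k=Q[m&(abs(Q[:,2]-z)<.006)]
    if len(k):print(z,"x",k[:,0].min().round(4),k[:,0].max().round(4),"y",k[:,1].min().round(4))
print("pen top z",Q[m][:,2].max())
E
```

```text
418 angle 59.29457 hinge x at z=.06 0.6413878
0.06 x 0.4398 0.4638 y 0.2797
0.08 x 0.4451 0.4574 y 0.2864
0.1 x 0.4443 0.4578 y 0.2859
0.12 x 0.4444 0.4586 y 0.284
0.14 x 0.4436 0.4587 y 0.2861
pen top z 0.1492664114540891
```

The guard reads 59.3° on the camera and 59.9° from the arm, and the pen is seated. Handing in.

```bash
python3 -c "
from bench import r
print(r.close_job())"
```

```text
the job is handed in; nothing more can be done
None
```

I handed the job in at about 25 s of the 67 s allowed: the pen tip pressed both terminals at about 2 N, the pen is back in its stand, and the gripper is holding the guard open at about 59–60°; the hand-in gave no verdict.

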